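# Push the bearing blocks home on the gauge rail and bolt them in

## Robot

A 6-joint arm with a two-finger parallel gripper is mounted at the origin on the work surface. World frame = base frame: x ahead of the robot, y to its left, z up, the work surface at z = 0. Lengths are in m, angles in rad, forces in N, time in s.
With the tool pointing down it reaches from about 0.3 to 0.875 m from the base axis. Payload 6.4 kg.
Tool frame: the origin (TCP) lies at the very end of the fingers, on their centre line; the grasp point (between the pads) lies ctrl.grip_point_offset behind it (ctrl.grip_point_offset is the distance from the TCP to the grasp point, in m); z points along the fingers, x is the direction in which the jaws open and shut, and the axes are right-handed (so a half turn about z gives the same grasp; the last joint's range is limited). The gripper opens to 85 mm and grips with 20 to 120 N. Pads are 22 mm wide; open, the fingers measure 114 mm over their backs; the gripper's body (76 mm by 85 mm) begins 54 mm behind the grasp point. The pads swing forward as they close: fully open they stand 13 mm farther back than shut.
Start: joints at [-0.206, 0.181, 1.607, -0, 1.354, -0.206], TCP at [0.575, 0, 0.231] pointing down, gripper open.
Joint ranges: [-2.99, 2.99], [-0.89, 2.07], [0.3, 2.58], [-1.14, 4.28], [0, 2.63], [-3.12, 3.12]. Speed limits (rad/s): [2.57, 2.57, 3.01, 3.14, 3.14, 3.14].

## Interface

Orientations are given as a unit quaternion [w, x, y, z].
In Python, from bench import get_obs, viewer, workorder, ctrl gives the robot as it stands. The module is installed in compiled form; this text tells all that it offers.
- The arm moves only by the tool move_arm, never from a script. Its argument "increments" is a list of rows, each an object of numbers: "tx", "ty", "tz": the shift along the tool's x, y, z in m; "turn": the turn about the tool's z in degrees. A call has 1 to 20 rows; each row is the pose to reach, as a shift and turn from the pose commanded when the call began, along the tool's axes at that moment; what a row does not reach only later rows make up. A row lasts 1/12 s, in which the tool goes at most 41.7 mm and 7.16 degrees, less where a joint would pass 70% of its speed; a pose out of reach is approached as far as the arm can. A call with a gripper value outside its range is refused whole. "gripper" is the opening, from 0 (shut) to 1 (fully open), set as the call begins (left out, the last holds). The fingers move at their own pace and stop on an object; the grip force is fixed at half the most. Time passes only in rows, so rows that repeat a pose let the fingers close. It gives the time, the measured TCP pose, the force and the opening at its end, in the units of the state.
- get_obs(): the state, without advancing time (a new reading comes with each control period).
- viewer.camera(name): name is "scene" or "side" or "wrist"; returns (picture, depth): 384x512x3 uint8, red, green, blue; 384x512 float32, m along the optical axis (not along the pixel's ray), 0 where there is no reading.
- viewer.get_calibration(name): a dict with "intrinsics" (3x3 intrinsics, pixels), "k1" (the pictures are not rectified: a ray, as slopes to the right and down, at radius r is drawn at 1 + k1 r^2 times it, then the intrinsics apply), "origin" and "attitude" of the camera in the world. Camera axes: x right, y up, looking along -z (the intrinsics and any distortion apply to the point x, -y, -z); pixel columns grow to the right and rows downward; lengths in m; the calibration is good to about 2 mm. A picture is of the moment at which its call begins: read the wrist's pose just before it. get_calibration takes no time and is no camera call; for the wrist camera it gives the pose at the moment of the call.
- workorder.hand_in(): hands the job in, once; it reports no verdict.
The state is a dict: "time_s": time; "q": joint angles; "dq": joint speeds; "joint_efforts": joint torques, N m; "eef_pos": TCP position; "eef_rot": TCP orientation; "wrist_force": force on the tool from outside, world axes, zero at the start; "torque": the same for the moment, N m; "opening": opening from 0.0 (shut) to 1.0 (fully open).
Only numpy, scipy, OpenCV 4.12 (cv2) and the standard library are available. Lean on these libraries where they do the work, as an engineer would, in place of code of your own. Each camera call takes 0.05 s, during which the arm holds its last target.

## Task

Push the row of four bearing blocks along the gauge rail as one train, gently and touching only the last block (yellow bushing) from behind, until the row stands tight against the red end stop. Then push the orange knob of the slide bolt all the way in so that the bolt lies fully across the rail behind the last block. Do not lift or tip any block, and leave the other parts on the bench alone.

Things in the scene. Friction and masses are not known exactly. Their poses are not given: they have to be found in the camera images.
- rail: steel gauge rail fixed on the bench, 350 mm long, 70 mm wide. Origin: centre of its underside, on the bench; own x runs along the channel to the red stop, z up. Channel floor 10 mm above the origin, 41 mm wide between walls 8 mm thick and 8 mm high (tops 18 mm above the bench). The end at x = -175 mm is open. The bolt's guides (27 mm high) stand at y = -33 to -63 mm, x = -10 to 24 mm
- stop_face (a point): foot of the red end stop's face, mid-channel on the floor: rail x = 160 mm, z = 10 mm. The stop is 46 mm tall above the bench. With the row home the block centres are at rail x = 142, 106, 70 and 34 mm and the row's rear face is at x = 16 mm
- bolt (a joint): travel of the slide bolt in m: 0 = out, 0.046 = fully in, across the channel. A steel bar 10 mm along the rail, from 19 to 27 mm above the bench, sliding along the rail's own +y at rail x = 7 mm, so its front is 4 mm behind the row when the row is home. Tip at rail y = -34 mm + travel. It stays where left; about 1.5 N moves it
- knob (a point): the upright orange knob on the bolt, a round post of 16 mm diameter rising from 27 to 51 mm above the bench; the point is on its axis 40 mm above the bench, at rail y = -88 mm + bolt travel. Push its outer (-y) side in the rail's +y direction
- block_bronze: bearing block with a bronze bushing on top, the first in the row, nearest the stop. Aluminium, 36 mm along the rail (own x), 38 mm wide (own y), 32 mm tall plus a bushing flange of 28 mm diameter and 4 mm height; about 0.16 kg. Origin: centre of the underside; own x points along the rail towards the stop
- block_zinc: bearing block with a zinc-grey bushing on top, the second in the row. Aluminium, 36 mm along the rail (own x), 38 mm wide (own y), 32 mm tall plus a bushing flange of 28 mm diameter and 4 mm height; about 0.16 kg. Origin: centre of the underside; own x points along the rail towards the stop
- block_black: bearing block with a black bushing on top, the third in the row. Aluminium, 36 mm along the rail (own x), 38 mm wide (own y), 32 mm tall plus a bushing flange of 28 mm diameter and 4 mm height; about 0.16 kg. Origin: centre of the underside; own x points along the rail towards the stop
- block_yellow: bearing block with a yellow bushing on top, the last in the row, farthest from the stop: the one to push, on its free rear face. The row starts 55 to 100 mm short of the stop. Aluminium, 36 mm along the rail (own x), 38 mm wide (own y), 32 mm tall plus a bushing flange of 28 mm diameter and 4 mm height; about 0.16 kg. Origin: centre of the underside; own x points along the rail towards the stop
- vane_wheel: yellow plastic vane wheel, 92 mm diameter, 32 mm tall, bystander; origin at the centre of its underside
- sprocket: zinc idler sprocket, 82 mm diameter, 16 mm tall, bystander; origin at the centre of its underside
- flange_bearing: bronze flange bearing, 80 mm long, 48 mm wide, 24 mm tall, bystander; origin at the centre of its underside
- screwdriver: screwdriver lying on the bench, bystander; origin under its middle
- oil_bottle: red oil bottle, 56 mm diameter, 140 mm tall, bystander; origin at the centre of its underside
- turntable: steel turntable, 230 mm diameter, carrying a black meter housing, 109 mm tall in all, fixed; origin at the centre of its underside
Mind the look-alikes: they are no part of the job. What is shaped like the block_yellow but pink is not meant.

How it is judged:
On the way, in this order (a step that is already met when the one before it is completed fails the run):
1. the row stands against the end stop while the bolt is still out (x of block_bronze in the frame of rail above 0.138 m and z of each of block_bronze, block_zinc, block_black, block_yellow in the frame of rail below 0.013 m and y of block_bronze in the frame of rail between -0.004 and 0.004 m and x of block_zinc in the frame of rail above 0.102 m and y of block_zinc in the frame of rail between -0.004 and 0.004 m and x of block_black in the frame of rail above 0.066 m and y of block_black in the frame of rail between -0.004 and 0.004 m and x of block_yellow in the frame of rail above 0.03 m and y of block_yellow in the frame of rail between -0.004 and 0.004 m and value of joint bolt below 0.015 m), for 0.2 s.
2. the bolt is pushed fully in behind the row (x of block_bronze in the frame of rail above 0.138 m and z of each of block_bronze, block_zinc, block_black, block_yellow in the frame of rail below 0.013 m and y of block_bronze in the frame of rail between -0.004 and 0.004 m and x of block_zinc in the frame of rail above 0.102 m and y of block_zinc in the frame of rail between -0.004 and 0.004 m and x of block_black in the frame of rail above 0.066 m and y of block_black in the frame of rail between -0.004 and 0.004 m and x of block_yellow in the frame of rail above 0.03 m and y of block_yellow in the frame of rail between -0.004 and 0.004 m and value of joint bolt above 0.042 m), for 0.2 s.
At the end, for the whole second after the job is handed in: All four blocks rest on the rail floor in order, each within 4 mm of its home place against the stop, and the bolt is in by at least 42 of its 46 mm; everything at rest (all of step 2 and linear speed of each of block_bronze, block_zinc, block_black, block_yellow below 0.02 m/s); the robot touches nothing.
It fails at once if a block is lifted or tipped ((z of block_bronze in the frame of rail above 0.017 m or angle between block_bronze's own z axis and vertical above 0.25 rad) or (z of block_zinc in the frame of rail above 0.017 m or angle between block_zinc's own z axis and vertical above 0.25 rad) or (z of block_black in the frame of rail above 0.017 m or angle between block_black's own z axis and vertical above 0.25 rad) or (z of block_yellow in the frame of rail above 0.017 m or angle between block_yellow's own z axis and vertical above 0.25 rad)).
It fails at once if the fingers touch a block other than the last, yellow one (contact force between the fingers and block_bronze above 1 N or contact force between the fingers and block_zinc above 1 N or contact force between the fingers and block_black above 1 N).
It fails at once if a loose part lying on the bench is moved by more than 20 mm (distance of any of vane_wheel, sprocket, flange_bearing, screwdriver, oil_bottle from where it was at the start of the episode above 0.02 m).
It fails at once if the last block is gripped or pushed other than from behind (contact force between the fingers and block_yellow above 1 N and x of the grasp point in the frame of block_yellow above -0.002 m).
It fails at once if the row is shoved or slammed (a block faster than 0.3 m/s) (linear speed of any of block_bronze, block_zinc, block_black, block_yellow above 0.3 m/s).
It also fails if it takes over 40 s, if anything falls off the work surface, if the arm or the gripper's body presses on something with over 40 N, if the wrist force passes 120 N, or if a joint passes its speed limit or range.

## Working session

There is one attempt and no reset: what is moved stays moved. The work goes in short steps, Python scripts to look and compute and a tool call to move; the robot and the scene stay as the last step left them, time stands still between calls to the robot, and variables do not carry over. Pictures are saved under pics/ and viewed, and the job is handed in when it is done.

Besides the shell and the picture viewer there is one more tool, called after ">>>" as name([rows], argument=value, ...), one row to a line, values as JSON. move_arm: Moves the arm, as the interface text tells. Its arguments: {"type":"object","properties":{"increments":{"type":"array"},"gripper":{"type":"number"}},"required":["increments"]}

```bash
mkdir -p pics; cat > h.py <<'E'
import numpy as np, cv2
from scipy.spatial.transform import Rotation as R
from bench import get_obs, viewer, workorder, ctrl
def rot(a):
    a=np.array(a,float)
    return a if a.shape==(3,3) else R.from_quat([a[1],a[2],a[3],a[0]]).as_matrix()
def shot(n,tag):
    c=viewer.get_calibration(n); p,d=viewer.camera(n)
    np.savez(f'{tag}.npz',p=p,d=d,K=c['intrinsics'],k1=c['k1'],o=c['origin'],A=rot(c['attitude']))
    cv2.imwrite(f'pics/{tag}.png',p[:,:,::-1]); return p,d
def world(tag):
    z=np.load(tag+'.npz'); K=z['K'];k1=float(z['k1']);d=z['d']
    v,u=np.mgrid[0:384,0:512].astype(float)
    pts=np.stack([u.ravel(),v.ravel()],1)[:,None]
    s=cv2.undistortPoints(pts,K,np.array([k1,0,0,0,0.]))[:,0]
    D=d.ravel(); P=np.stack([s[:,0]*D,-s[:,1]*D,-D],1)@z['A'].T+z['o']
    P[D==0]=np.nan
    return z['p'],P.reshape(384,512,3)
def proj(tag,X):
    z=np.load(tag+'.npz'); c=(np.atleast_2d(X)-z['o'])@z['A']
    c=c*[1,-1,-1]
    return cv2.projectPoints(c,np.zeros(3),np.zeros(3),z['K'],np.array([float(z['k1']),0,0,0,0.]))[0][:,0]
E
python3 - <<'E'
from h import *
for n in ['scene','side','wrist']: shot(n,n+'0')
print(ctrl.grip_point_offset,get_obs())
E
```

```text
0.0187 {'time_s': 0.15, 'q': array([-2.06285940e-01,  1.81439178e-01,  1.60777438e+00,  1.69931279e-05,
        1.35379316e+00, -2.06316032e-01]), 'dq': array([ 0.00055261, -0.002205  , -0.00346137, -0.00093647,  0.00185273,
        0.00077261]), 'joint_efforts': array([ 1.94259010e-03, -4.45260644e+01, -3.51692533e+01, -1.26067753e-04,
        5.82284134e-03,  2.14055274e-05]), 'eef_pos': array([5.74576414e-01, 1.19637155e-04, 2.30554321e-01]), 'eef_rot': array([-1.52948425e-04,  9.99999750e-01,  1.32111115e-05, -6.90337325e-04]), 'wrist_force': array([-0.05471865,  0.37155654,  0.22509899]), 'torque': array([-0.01467477, -0.04536102,  0.00248757]), 'opening': 0.9955868650900044}
```

View pics/scene0.png

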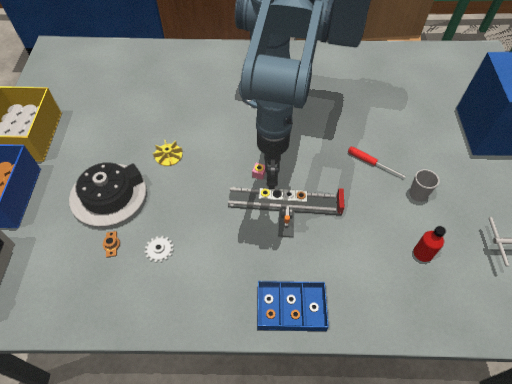

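View pics/side0.png

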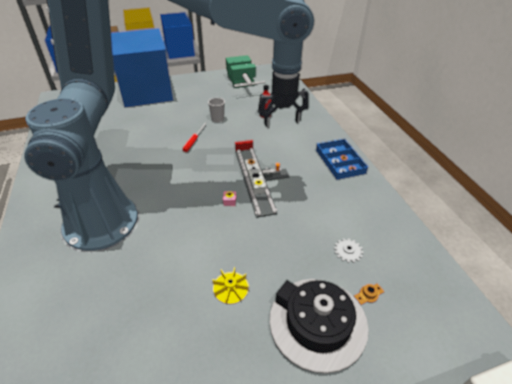

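View pics/wrist0.png

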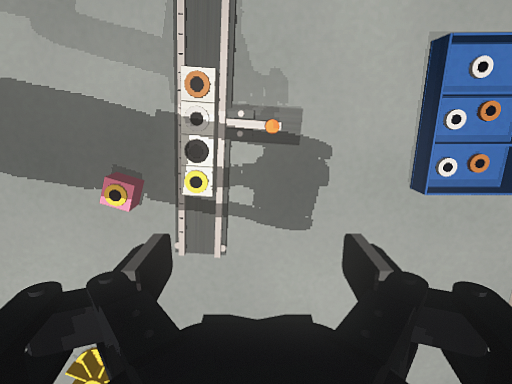

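The wrist picture shows the row: bronze (197,84), zinc (196,118), black (197,151), yellow (197,182). The orange knob is at (272,126). The pink look-alike at (118,192) stands off the rail. It has a yellow bushing too, but the one meant is the silver block at (197,182) in the rail.

```bash
python3 - <<'E'
from h import *
p,P=world('wrist0')
im=p[50:260,90:310]; cv2.imwrite('pics/crop0.png',cv2.resize(im[:,:,::-1],None,fx=2.8,fy=2.8,interpolation=cv2.INTER_CUBIC)[:600])
X,Y,Z=P[...,0],P[...,1],P[...,2]
def reg(u0,u1,v0,v1,z0,z1):
    m=np.zeros(Z.shape,bool); m[v0:v1,u0:u1]=1
    return m&(Z>z0)&(Z<z1)
print('bench z',np.nanmedian(Z[200:240,60:100]), 'rail floor',np.nanmedian(Z[215:245,192:208]))
# flanges
C=[]
for n,v in zip(['bronze','zinc','black','yellow'],[84,118,151,182]):
    m=reg(180,214,v-16,v+16,.0435,.055)
    print(n,m.sum(),np.round(np.nanmean(P[m],0),4))
    (cx,cy),r=cv2.minEnclosingCircle(P[m][:,:2].astype(np.float32)); print('  circ',cx,cy,r)
    C.append((cx,cy))
m=reg(176,220,60,200,.0385,.0432)
print('block tops',m.sum(),P[m].min(0),P[m].max(0))
# walls z~18
m=reg(170,245,0,258,.0155,.0205)
print('walls',m.sum(),P[m].min(0),P[m].max(0))
print('rect',cv2.minAreaRect(P[m][:,:2].astype(np.float32)))
m=reg(255,290,110,145,.045,.056); print('knob',m.sum(),P[m].mean(0),cv2.minEnclosingCircle(P[m][:,:2].astype(np.float32)))
m=reg(226,285,110,140,.023,.031); print('bolt',m.sum(),P[m].min(0),P[m].max(0))
E
```

```text
bench z -0.0008485781983324225 rail floor 0.00934593042304091
bronze 528 [0.5092 0.0989 0.0454]
  circ 0.5088828802108765 0.09876454621553421 0.013999953866004944
zinc 491 [0.5067 0.0628 0.0454]
  circ 0.5067045092582703 0.0627291351556778 0.013905702158808708
black 449 [0.5041 0.0267 0.0454]
  circ 0.5043108463287354 0.026316076517105103 0.014050272293388844
yellow 419 [ 0.5019 -0.0093  0.0453]
  circ 0.5018666386604309 -0.009587079286575317 0.013890743255615234
block tops 2345 [ 0.48247384 -0.02814399  0.03852905] [0.52889402 0.1170678  0.04317873]
walls 3047 [ 0.46606005 -0.12195604  0.01550546] [0.55131414 0.18767364 0.02049086]
rect ((0.5129637718200684, 0.03360557556152344), (0.3105940818786621, 0.07433003187179565), 86.28277587890625)
knob 162 [0.59053437 0.05449496 0.05028005] ((0.5907502174377441, 0.054367680102586746), 0.007742010056972504)
bolt 774 [0.53751487 0.04043633 0.02334593] [0.60202586 0.0716506  0.03029132]
```

View pics/crop0.png

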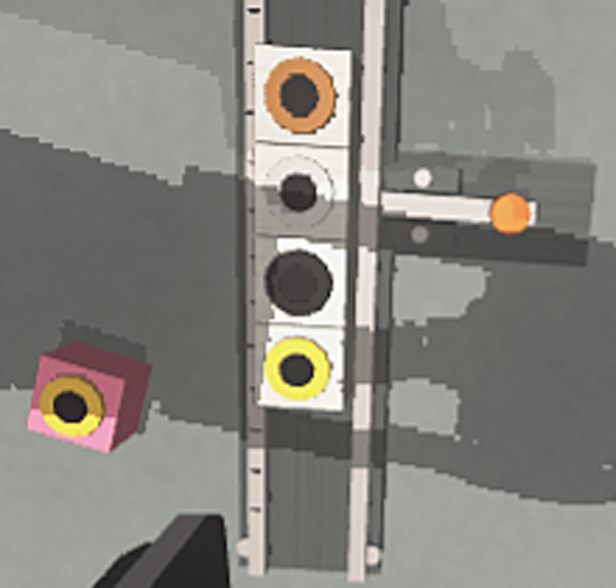

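```bash
python3 - <<'E'
from h import *
from scipy.optimize import minimize_scalar
p,P=world('wrist0')
Z=P[...,2]; m=np.zeros(Z.shape,bool); m[0:260,165:250]=1
w=m&(Z>.0158)&(Z<.0190); Q=P[w][:,:2]
Q=Q[(Q[:,0]>.46)&(Q[:,0]<.55)]
def sc(a):
    l=Q@[np.sin(np.radians(a)),-np.cos(np.radians(a))]
    h=np.histogram(l,bins=np.arange(.4,.6,.0005))[0]; return -(h.astype(float)**2).sum()
A=np.arange(84,89,.05); a=A[np.argmin([sc(x) for x in A])]; print('ang',a)
for ang in (a,86.25):
    t=np.radians(ang); d=np.array([np.cos(t),np.sin(t)]); e=np.array([-d[1],d[0]])
    l=Q@e; h,b=np.histogram(l,bins=np.arange(-.56,-.40,.002)); print(ang,[(round(float(x),3),int(n)) for x,n in zip(b,h) if n>20])
    for nme,c in dict(br=(.5089,.0988),ye=(.5018,-.0095),kn=(.5907,.0544)).items(): print(nme,np.dot(c,e).round(4),np.dot(c,d).round(4))
    print('end',(Q@d).min())
E
```

```text
ang 85.89999999999989
85.89999999999989 [(-0.53, 279), (-0.528, 408), (-0.526, 400), (-0.524, 405), (-0.522, 171), (-0.52, 30), (-0.482, 77), (-0.48, 209), (-0.478, 189), (-0.476, 403), (-0.474, 328)]
br -0.5005 0.1349
ye -0.5012 0.0264
kn -0.5853 0.0965
end -0.08531141457646844
86.25 [(-0.53, 388), (-0.528, 408), (-0.526, 399), (-0.524, 408), (-0.522, 86), (-0.482, 129), (-0.48, 220), (-0.478, 217), (-0.476, 412), (-0.474, 241)]
br -0.5013 0.1319
ye -0.5013 0.0233
kn -0.5859 0.0929
end -0.08823219767597155
```

>>> move_arm([
  {"tx": -0.025,"ty": 0.019,"tz": 0,"turn": 1.25},
  {"tx": -0.05,"ty": 0.038,"tz": 0.01,"turn": 2.5},
  {"tx": -0.076,"ty": 0.0565,"tz": 0.03,"turn": 3.75},
  {"tx": -0.076,"ty": 0.0565,"tz": 0.06,"turn": 3.75},
  {"tx": -0.076,"ty": 0.0565,"tz": 0.09,"turn": 3.75},
  {"tx": -0.076,"ty": 0.0565,"tz": 0.12,"turn": 3.75},
  {"tx": -0.076,"ty": 0.0565,"tz": 0.14,"turn": 3.75},
  {"tx": -0.076,"ty": 0.0565,"tz": 0.15,"turn": 3.75},
  {"tx": -0.076,"ty": 0.0565,"tz": 0.15,"turn": 3.75},
  {"tx": -0.076,"ty": 0.0565,"tz": 0.15,"turn": 3.75},
], gripper=0)

```text
time_s: 0.98
eef_pos: [0.4992, -0.0565, 0.0815]
eef_rot: [-0.0, 0.999, -0.033, -0.0]
wrist_force: [0.8, -0.1, -0.2]
opening: -0.002
```

```bash
python3 - <<'E'
from h import *
shot('wrist','wrist1')
o=get_obs();print(o['time_s'],o['eef_pos'],o['opening'],rot(o['eef_rot']).round(4))
p,P=world('wrist1');print(P[...,2][330:384:10,200:320:20].round(3))
E
```

```text
1.0333 [ 0.49993231 -0.05674323  0.08239178] 0.00378086596714045 [[ 9.979e-01 -6.530e-02  1.500e-03]
 [-6.530e-02 -9.979e-01 -5.000e-04]
 [ 1.500e-03  4.000e-04 -1.000e+00]]
[[0.167 0.168 0.161 0.161 0.166 0.169]
 [0.172 0.171 0.164 0.164 0.166 0.172]
 [0.176 0.177 0.167 0.168 0.167 0.176]
 [0.179 0.179 0.17  0.171 0.171 0.178]
 [0.182 0.18  0.174 0.172 0.174 0.181]
 [0.183 0.18  0.176 0.176 0.176 0.183]]
```

View pics/wrist1.png

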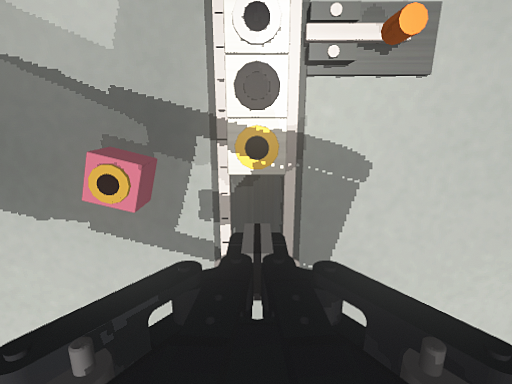

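The fingers are shut at (257,245), centred over the channel behind the yellow block at (257,147). The pink block at (110,182) is off to the left. I'll check the clearance of the finger linkage before going down.

```bash
python3 - <<'E'
from h import *
p,P=world('wrist1');o=get_obs();T=rot(o['eef_rot']);t=(P-o['eef_pos'])@T
Z=P[...,2]; g=(Z>.075)&(np.arange(384)[:,None]>225)
x,y,z=[t[...,i][g] for i in range(3)]
for a in np.arange(0,80,8):
    m=(abs(x)>=a)&(abs(x)<a+8)
    if m.sum(): print(a,'height above tcp min',(-z[m]).min().round(4),'y front',y[m].min().round(4))
for a in np.arange(-5,60,8):
    m=(-z>=a)&(-z<a+8)
    if m.sum(): print('h',a,'xext',abs(x[m]).max().round(4),'front y',y[m].min().round(4)) if 0 else None
for h in np.arange(0,.1,.01):
    m=(-z>=h)&(-z<h+.01)
    if m.sum(): print('h',h.round(2),'xext',x[m].min().round(4),x[m].max().round(4),'front y',y[m].min().round(4))
c=P[120:175,235:280].reshape(-1,3);c=c[(c[:,2]>.043)&(c[:,2]<.05)]
print('yellow',cv2.minEnclosingCircle(c[:,:2].astype(np.float32)))
r=P[110:185,232:285].reshape(-1,3);r=r[(r[:,2]>.038)&(r[:,2]<.0432)]
print('rear edge along d',np.percentile(r[:,:2]@[.0654,.9979],[0,1,3]), 'tcp along',o['eef_pos'][:2]@[.0654,.9979])
k=P[0:60,370:440].reshape(-1,3);k=k[(k[:,2]>.047)&(k[:,2]<.056)];print('knob',cv2.minEnclosingCircle(k[:,:2].astype(np.float32)))
q=P[150:220,80:160].reshape(-1,3);q=q[q[:,2]>.025];print('pink',q.min(0),q.max(0))
E
```

```text
0 height above tcp min 0.0044 y front -0.0225
h 0.0 xext -0.0144 0.0122 front y -0.0128
h 0.01 xext -0.0146 0.0125 front y -0.0129
h 0.02 xext -0.0147 0.0125 front y -0.013
h 0.03 xext -0.0183 0.0175 front y -0.0141
h 0.04 xext -0.0355 0.0334 front y -0.0154
h 0.05 xext -0.0436 0.0415 front y -0.0154
h 0.06 xext -0.0507 0.05 front y -0.0192
h 0.07 xext -0.0595 0.0593 front y -0.0192
h 0.08 xext -0.0629 0.0607 front y -0.0197
h 0.09 xext -0.0574 0.055 front y -0.0225
yellow ((0.49956226348876953, -0.008981162682175636), 0.016046710312366486)
rear edge along d [0.00540839 0.00573255 0.00626446] tcp along -0.023928497918936347
knob ((0.5904408693313599, 0.053827978670597076), 0.008318248204886913)
pink [ 0.37623743 -0.05134675  0.02500847] [ 0.42269292 -0.0064973   0.0375064 ]
```

Linkage clears. Going down, then a gentle push (3–4 mm per row).

>>> move_arm([
  {"tz": 0.02},
  {"tz": 0.04},
  {"tz": 0.052},
  {"tz": 0.059},
  {"tz": 0.059},
  {"tz": 0.059},
])

```text
validation failed for argument at $.in...
```

>>> move_arm([
  {"ty": -0.004},
  {"ty": -0.008},
  {"ty": -0.011},
  {"ty": -0.013},
  {"ty": -0.015},
  {"ty": -0.017},
  {"ty": -0.019},
  {"ty": -0.021},
  {"ty": -0.023},
  {"ty": -0.025},
  {"ty": -0.027},
  {"ty": -0.029},
])

```text
validation failed for argument at $.in...
```

```bash
python3 - <<'E'
from h import *
shot('wrist','wrist2')
o=get_obs();print(o['time_s'],o['eef_pos'],o['wrist_force'],'along,lat',o['eef_pos'][:2]@[.0654,.9979],o['eef_pos'][:2]@[-.9979,.0654])
E
```

```text
1.0833 [ 0.50031426 -0.05687432  0.08285668] [0.13166933 0.2170767  0.80606978] along,lat -0.024034334842164086 -0.5029831827324349
```

View pics/wrist2.png

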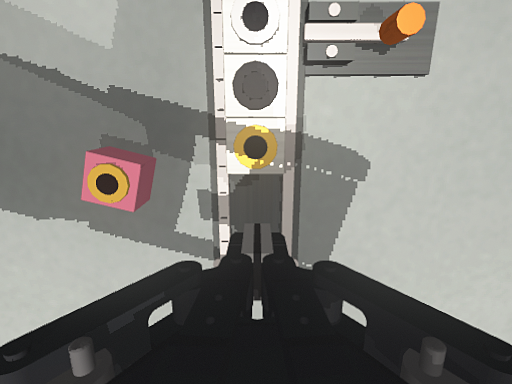

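The moves were refused because every row needs all four fields. The picture is unchanged: the fingers are still behind the yellow block at (255,147). Sending again.

>>> move_arm([
  {"tx": -0.001,"ty": 0,"tz": 0.02,"turn": 0},
  {"tx": -0.001,"ty": 0,"tz": 0.04,"turn": 0},
  {"tx": -0.001,"ty": 0,"tz": 0.052,"turn": 0},
  {"tx": -0.001,"ty": 0,"tz": 0.059,"turn": 0},
  {"tx": -0.001,"ty": 0,"tz": 0.059,"turn": 0},
  {"tx": -0.001,"ty": 0,"tz": 0.059,"turn": 0},
  {"tx": -0.001,"ty": 0,"tz": 0.059,"turn": 0},
])

```text
time_s: 1.67
eef_pos: [0.4992, -0.0568, 0.0236]
eef_rot: [0.0, 0.999, -0.033, 0.001]
wrist_force: [0.1, 0.2, 0.3]
opening: 0.002
```

>>> move_arm([
  {"tx": 0,"ty": -0.004,"tz": 0,"turn": 0},
  {"tx": 0,"ty": -0.008,"tz": 0,"turn": 0},
  {"tx": 0,"ty": -0.011,"tz": 0,"turn": 0},
  {"tx": 0,"ty": -0.013,"tz": 0,"turn": 0},
  {"tx": 0,"ty": -0.015,"tz": 0,"turn": 0},
  {"tx": 0,"ty": -0.017,"tz": 0,"turn": 0},
  {"tx": 0,"ty": -0.019,"tz": 0,"turn": 0},
  {"tx": 0,"ty": -0.021,"tz": 0,"turn": 0},
  {"tx": 0,"ty": -0.023,"tz": 0,"turn": 0},
  {"tx": 0,"ty": -0.025,"tz": 0,"turn": 0},
  {"tx": 0,"ty": -0.027,"tz": 0,"turn": 0},
  {"tx": 0,"ty": -0.029,"tz": 0,"turn": 0},
])

```text
time_s: 2.67
eef_pos: [0.5, -0.0275, 0.0223]
eef_rot: [0.0, 0.999, -0.033, 0.0]
wrist_force: [-1.3, -3.6, 0.0]
opening: 0.001
```

```bash
python3 - <<'E'
from h import *
shot('wrist','wrist3')
o=get_obs();print(o['time_s'],o['eef_pos'],o['wrist_force'],'along,lat',o['eef_pos'][:2]@[.0654,.9979],o['eef_pos'][:2]@[-.9979,.0654])
E
```

```text
2.7167 [ 0.50006643 -0.02714503  0.02237343] [ 0.2464875  -1.85518499  1.58124093] along,lat 0.005616316870213281 -0.5007915777303034
```

View pics/wrist3.png

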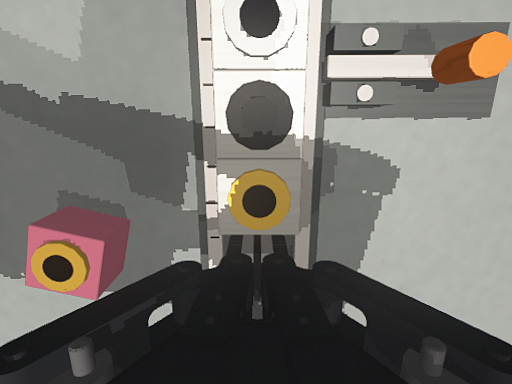

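Contact is made at about 3.6 N and the row is moving together: yellow (260,200), black (260,115), zinc (260,15). About 84 mm remain, so I'll go 70 mm first.

>>> move_arm([
  {"tx": 0,"ty": -0.002,"tz": 0,"turn": 0},
  {"tx": 0,"ty": -0.005,"tz": 0,"turn": 0},
  {"tx": 0,"ty": -0.009,"tz": 0,"turn": 0},
  {"tx": 0,"ty": -0.013,"tz": 0,"turn": 0},
  {"tx": 0,"ty": -0.017,"tz": 0,"turn": 0},
  {"tx": 0,"ty": -0.021,"tz": 0,"turn": 0},
  {"tx": 0,"ty": -0.025,"tz": 0,"turn": 0},
  {"tx": 0,"ty": -0.029,"tz": 0,"turn": 0},
  {"tx": 0,"ty": -0.033,"tz": 0,"turn": 0},
  {"tx": 0,"ty": -0.037,"tz": 0,"turn": 0},
  {"tx": 0,"ty": -0.041,"tz": 0,"turn": 0},
  {"tx": 0,"ty": -0.045,"tz": 0,"turn": 0},
  {"tx": 0,"ty": -0.049,"tz": 0,"turn": 0},
  {"tx": 0,"ty": -0.053,"tz": 0,"turn": 0},
  {"tx": 0,"ty": -0.057,"tz": 0,"turn": 0},
  {"tx": 0,"ty": -0.061,"tz": 0,"turn": 0},
  {"tx": 0,"ty": -0.065,"tz": 0,"turn": 0},
  {"tx": 0,"ty": -0.068,"tz": 0,"turn": 0},
  {"tx": 0,"ty": -0.07,"tz": 0,"turn": 0},
])

```text
time_s: 4.3
eef_pos: [0.5045, 0.0428, 0.0223]
eef_rot: [0.0, 0.999, -0.033, 0.0]
wrist_force: [-0.8, -5.4, 3.6]
opening: 0.001
```

```bash
python3 - <<'E'
from h import *
shot('wrist','wrist4')
shot('scene','scene4')
o=get_obs();print(o['time_s'],o['eef_pos'],o['wrist_force'],'along,lat',o['eef_pos'][:2]@[.0654,.9979],o['eef_pos'][:2]@[-.9979,.0654])
p=cv2.imread('pics/scene4.png')[150:260,200:370];cv2.imwrite('pics/scene4c.png',cv2.resize(p,None,fx=4,fy=4))
E
```

```text
4.4 [0.50443526 0.04300001 0.0221964 ] [ 0.0026606  -1.16491069  0.44414229] along,lat 0.07589977484688568 -0.5005637502265066
```

View pics/wrist4.png

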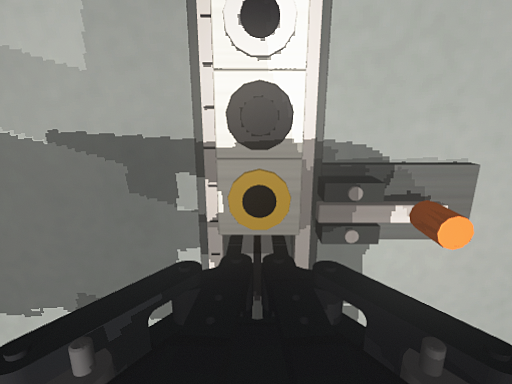

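View pics/scene4c.png

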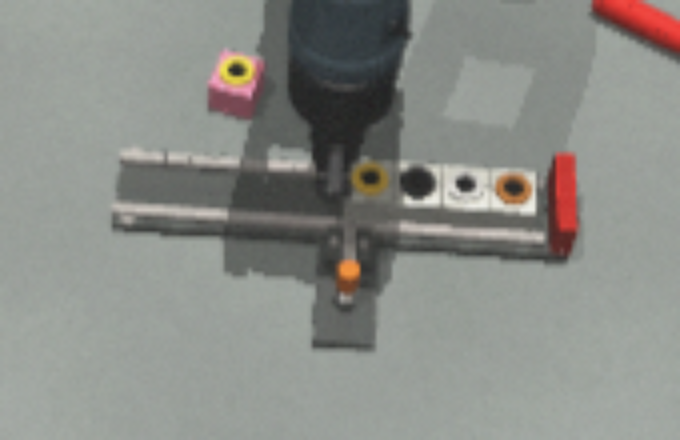

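The row is still tight and about 14 mm short of the red stop: bronze is at (513,188) and the stop at (563,200) in the crop. Creeping on.

>>> move_arm([
  {"tx": 0,"ty": -0.002,"tz": 0,"turn": 0},
  {"tx": 0,"ty": -0.004,"tz": 0,"turn": 0},
  {"tx": 0,"ty": -0.006,"tz": 0,"turn": 0},
  {"tx": 0,"ty": -0.008,"tz": 0,"turn": 0},
  {"tx": 0,"ty": -0.009,"tz": 0,"turn": 0},
  {"tx": 0,"ty": -0.01,"tz": 0,"turn": 0},
  {"tx": 0,"ty": -0.011,"tz": 0,"turn": 0},
  {"tx": 0,"ty": -0.012,"tz": 0,"turn": 0},
])

```text
time_s: 5.07
eef_pos: [0.5052, 0.0545, 0.0222]
eef_rot: [-0.0, 0.999, -0.033, -0.0]
wrist_force: [-0.5, -4.3, 1.5]
opening: -0.001
```

>>> move_arm([
  {"tx": 0,"ty": -0.0005,"tz": 0,"turn": 0},
  {"tx": 0,"ty": -0.001,"tz": 0,"turn": 0},
  {"tx": 0,"ty": -0.0015,"tz": 0,"turn": 0},
])

```text
time_s: 5.32
eef_pos: [0.5052, 0.0559, 0.0222]
eef_rot: [-0.0, 0.999, -0.033, -0.0]
wrist_force: [-0.7, -3.5, 1.2]
opening: 0.002
```

>>> move_arm([
  {"tx": 0,"ty": -0.0005,"tz": 0,"turn": 0},
  {"tx": 0,"ty": -0.001,"tz": 0,"turn": 0},
  {"tx": 0,"ty": -0.0015,"tz": 0,"turn": 0},
])

```text
time_s: 5.57
eef_pos: [0.5053, 0.057, 0.0222]
eef_rot: [0.0, 0.999, -0.033, -0.0]
wrist_force: [-1.9, -7.7, 0.8]
opening: -0.001
```

>>> move_arm([
  {"tx": 0,"ty": -0.0005,"tz": 0,"turn": 0},
  {"tx": 0,"ty": -0.001,"tz": 0,"turn": 0},
])

```text
time_s: 5.73
eef_pos: [0.5054, 0.057, 0.0222]
eef_rot: [0.001, 0.999, -0.032, -0.0]
wrist_force: [-1.6, -12.5, 1.3]
opening: -0.003
```

The TCP has stopped and the force is rising (12.5 N), so the row is on the stop. I'll hold for about 0.3 s, then check.

>>> move_arm([
  {"tx": 0,"ty": 0,"tz": 0,"turn": 0},
  {"tx": 0,"ty": 0,"tz": 0,"turn": 0},
  {"tx": 0,"ty": 0,"tz": 0,"turn": 0},
])

```text
time_s: 5.98
eef_pos: [0.5054, 0.057, 0.0222]
eef_rot: [0.001, 0.999, -0.033, -0.0]
wrist_force: [-0.4, -10.9, 0.6]
opening: 0.003
```

```bash
python3 - <<'E'
from h import *
shot('scene','scene5');shot('wrist','wrist5')
o=get_obs();print(o['time_s'],o['eef_pos'],o['wrist_force'],'along,lat',o['eef_pos'][:2]@[.0654,.9979],o['eef_pos'][:2]@[-.9979,.0654])
p=cv2.imread('pics/scene5.png')[150:260,200:370];cv2.imwrite('pics/scene5c.png',cv2.resize(p,None,fx=4,fy=4))
E
```

```text
6.0833 [0.50540789 0.05699079 0.02222293] [ -1.07449543 -10.3183354    0.56446096] along,lat 0.08992478189930227 -0.5006193316259915
```

View pics/scene5c.png

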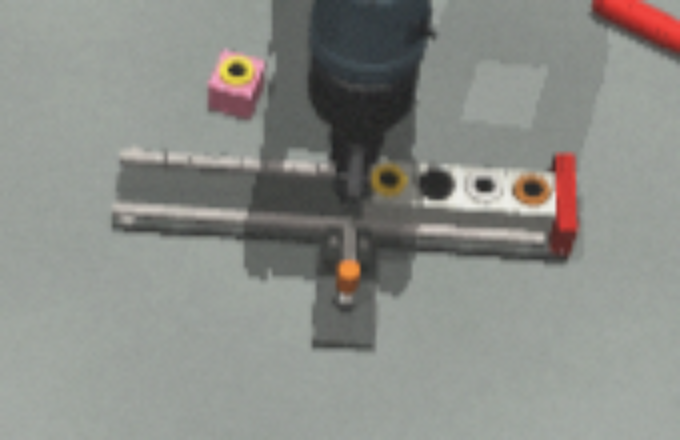

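View pics/wrist5.png

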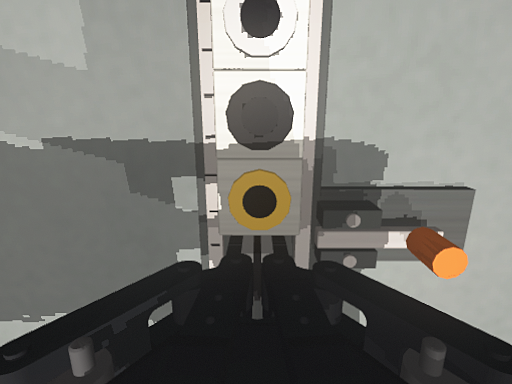

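The row is tight against the red stop: bronze at (532,190) touches the stop's face in the scene crop, with no gaps, and the knob is still out at (348,275). Backing off, lifting, and going round to the knob's outer side.

>>> move_arm([
  {"tx": 0,"ty": 0.005,"tz": 0,"turn": 0},
  {"tx": 0,"ty": 0.015,"tz": 0,"turn": 0},
  {"tx": 0,"ty": 0.03,"tz": -0.005,"turn": 0},
  {"tx": 0,"ty": 0.035,"tz": -0.03,"turn": 0},
  {"tx": 0,"ty": 0.035,"tz": -0.06,"turn": 0},
  {"tx": 0,"ty": 0.035,"tz": -0.075,"turn": 0},
  {"tx": 0.03,"ty": 0.025,"tz": -0.075,"turn": 0},
  {"tx": 0.06,"ty": 0.015,"tz": -0.075,"turn": 0},
  {"tx": 0.09,"ty": 0.005,"tz": -0.075,"turn": 0},
  {"tx": 0.115,"ty": -0.003,"tz": -0.075,"turn": 0},
  {"tx": 0.124,"ty": -0.003,"tz": -0.075,"turn": 0},
  {"tx": 0.124,"ty": -0.003,"tz": -0.075,"turn": 0},
  {"tx": 0.124,"ty": -0.003,"tz": -0.05,"turn": 0},
  {"tx": 0.124,"ty": -0.003,"tz": -0.025,"turn": 0},
  {"tx": 0.124,"ty": -0.003,"tz": -0.014,"turn": 0},
  {"tx": 0.124,"ty": -0.003,"tz": -0.013,"turn": 0},
  {"tx": 0.124,"ty": -0.003,"tz": -0.013,"turn": 0},
])

```text
time_s: 7.5
eef_pos: [0.6281, 0.053, 0.0347]
eef_rot: [-0.0, 0.999, -0.033, -0.001]
wrist_force: [0.3, -0.4, 0.6]
opening: -0.001
```

```bash
python3 - <<'E'
from h import *
shot('scene','scene6');shot('wrist','wrist6')
o=get_obs();print(o['time_s'],o['eef_pos'],o['wrist_force'],'along,lat',o['eef_pos'][:2]@[.0654,.9979],o['eef_pos'][:2]@[-.9979,.0654])
E
```

```text
7.6 [0.63014153 0.05298956 0.03674784] [-0.09958782 -0.12888835 -0.37548596] along,lat 0.09408953956946488 -0.6253527175083861
```

View pics/wrist6.png

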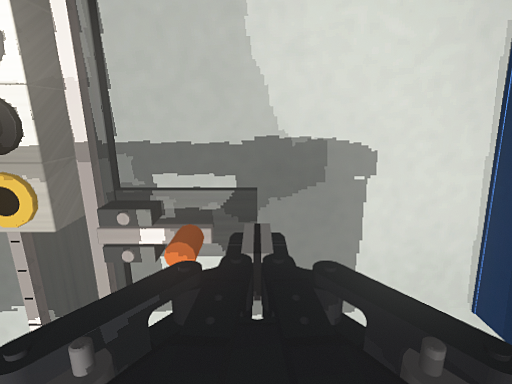

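The shut fingers are at (257,250), on the outer side of the orange knob at (185,245) and level with it. Pushing in.

>>> move_arm([
  {"tx": -0.005,"ty": 0,"tz": 0.002,"turn": 0},
  {"tx": -0.01,"ty": 0,"tz": 0.002,"turn": 0},
  {"tx": -0.014,"ty": 0,"tz": 0.002,"turn": 0},
  {"tx": -0.017,"ty": 0,"tz": 0.002,"turn": 0},
  {"tx": -0.02,"ty": 0,"tz": 0.002,"turn": 0},
  {"tx": -0.023,"ty": 0,"tz": 0.002,"turn": 0},
  {"tx": -0.026,"ty": 0,"tz": 0.002,"turn": 0},
  {"tx": -0.03,"ty": 0,"tz": 0.002,"turn": 0},
])

```text
time_s: 8.27
eef_pos: [0.5999, 0.0552, 0.0337]
eef_rot: [-0.0, 0.999, -0.033, 0.001]
wrist_force: [1.4, 0.4, 2.3]
opening: -0.01
```

```bash
python3 - <<'E'
from h import *
shot('wrist','wrist7')
o=get_obs();print(o['time_s'],o['eef_pos'],o['wrist_force'],'along,lat',o['eef_pos'][:2]@[.0654,.9979],o['eef_pos'][:2]@[-.9979,.0654])
E
```

```text
8.3167 [0.5988183  0.05532013 0.03339451] [1.49393467 0.11717791 0.80740885] along,lat 0.09436667764913377 -0.5939428400030754
```

View pics/wrist7.png

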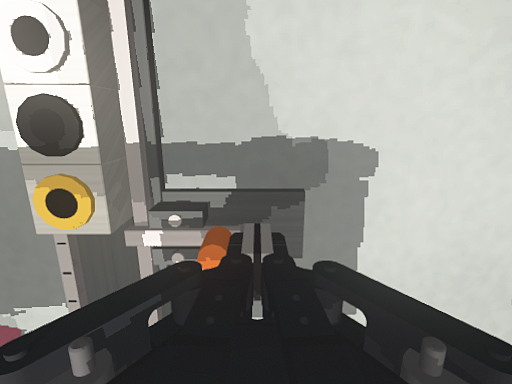

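The knob at (213,245) is in contact at about 1.5 N, and the bolt tip is starting to enter the channel at (130,237). About 29 mm to go.

>>> move_arm([
  {"tx": -0.003,"ty": 0,"tz": 0,"turn": 0},
  {"tx": -0.006,"ty": 0,"tz": 0,"turn": 0},
  {"tx": -0.009,"ty": 0,"tz": 0,"turn": 0},
  {"tx": -0.012,"ty": 0,"tz": 0,"turn": 0},
  {"tx": -0.015,"ty": 0,"tz": 0,"turn": 0},
  {"tx": -0.018,"ty": 0,"tz": 0,"turn": 0},
  {"tx": -0.02,"ty": 0,"tz": 0,"turn": 0},
  {"tx": -0.022,"ty": 0,"tz": 0,"turn": 0},
  {"tx": -0.024,"ty": 0,"tz": 0,"turn": 0},
  {"tx": -0.025,"ty": 0,"tz": 0,"turn": 0},
  {"tx": -0.026,"ty": 0,"tz": 0,"turn": 0},
])

```text
time_s: 9.23
eef_pos: [0.5735, 0.0569, 0.0333]
eef_rot: [0.0, 0.999, -0.033, 0.0]
wrist_force: [1.6, 0.3, 0.1]
opening: -0.002
```

>>> move_arm([
  {"tx": -0.001,"ty": 0,"tz": 0,"turn": 0},
  {"tx": -0.002,"ty": 0,"tz": 0,"turn": 0},
])

```text
time_s: 9.4
eef_pos: [0.5715, 0.057, 0.0333]
eef_rot: [0.0, 0.999, -0.033, 0.0]
wrist_force: [1.3, 0.1, 0.9]
opening: -0.0
```

>>> move_arm([
  {"tx": -0.001,"ty": 0,"tz": 0,"turn": 0},
  {"tx": -0.002,"ty": 0,"tz": 0,"turn": 0},
])

```text
time_s: 9.57
eef_pos: [0.5698, 0.0571, 0.0334]
eef_rot: [0.0, 0.999, -0.033, 0.0]
wrist_force: [5.0, 0.4, -0.3]
opening: 0.0
```

>>> move_arm([
  {"tx": -0.001,"ty": 0,"tz": 0,"turn": 0},
  {"tx": -0.001,"ty": 0,"tz": 0,"turn": 0},
  {"tx": -0.001,"ty": 0,"tz": 0,"turn": 0},
])

```text
time_s: 9.82
eef_pos: [0.5698, 0.0571, 0.0335]
eef_rot: [0.0, 0.999, -0.033, 0.001]
wrist_force: [5.8, 0.7, -3.2]
opening: 0.0
```

The TCP is stopped and the force is rising, so the bolt is at its end. Backing off and lifting for a check.

>>> move_arm([
  {"tx": 0.005,"ty": 0,"tz": 0,"turn": 0},
  {"tx": 0.02,"ty": 0,"tz": 0,"turn": 0},
  {"tx": 0.04,"ty": 0,"tz": -0.005,"turn": 0},
  {"tx": 0.05,"ty": 0.005,"tz": -0.035,"turn": 0},
  {"tx": 0.05,"ty": 0.02,"tz": -0.07,"turn": 0},
  {"tx": 0.03,"ty": 0.04,"tz": -0.105,"turn": 0},
  {"tx": 0.005,"ty": 0.055,"tz": -0.14,"turn": 0},
  {"tx": -0.01,"ty": 0.055,"tz": -0.17,"turn": 0},
  {"tx": -0.01,"ty": 0.055,"tz": -0.18,"turn": 0},
  {"tx": -0.01,"ty": 0.055,"tz": -0.18,"turn": 0},
  {"tx": -0.01,"ty": 0.055,"tz": -0.18,"turn": 0},
])

```text
time_s: 10.73
eef_pos: [0.5551, 0.003, 0.2132]
eef_rot: [0.0, 0.999, -0.033, 0.0]
wrist_force: [0.3, 0.6, -1.5]
opening: -0.002
```

```bash
python3 - <<'E'
from h import *
p,d=shot('wrist','wrist8');o=get_obs();print(o['time_s'],o['eef_pos'],o['wrist_force'])
E
```

```text
10.7833 [0.55449193 0.00322636 0.21183758] [-0.13934662  0.20348521 -0.73493032]
```

View pics/wrist8.png

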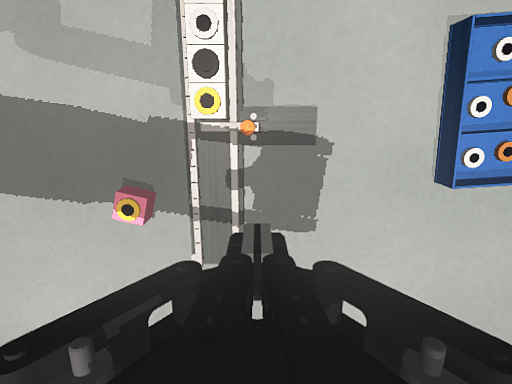

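The bolt lies right across the channel from (190,127) to (248,127), with the knob against its guides. Zinc, black and yellow are in line ahead of it at (203,22), (205,64) and (207,100). Now the numbers.

```bash
python3 - <<'E'
from h import *
p,P=world('wrist8')
d=np.array([.0654,.9979]);e=np.array([-.9979,.0654]); O=.0863*d-.5013*e
def f(n,u,v,r,z0,z1):
    q=P[max(0,v-r):v+r,u-r:u+r].reshape(-1,3);q=q[(q[:,2]>z0)&(q[:,2]<z1)]
    c,rad=cv2.minEnclosingCircle(q[:,:2].astype(np.float32));c=np.array(c)-O
    print(n,'rail x,y mm',(c@d*1e3).round(1),(c@e*1e3).round(1),'r',round(rad*1e3,1),'z',q[:,2].mean().round(4))
f('zinc',203,22,18,.0435,.055);f('black',205,64,18,.0435,.055);f('yellow',207,100,18,.0435,.055)
f('knob',248,127,10,.046,.056)
p,_=shot('scene','scene8');q=cv2.imread('pics/scene8.png')[150:260,200:370];cv2.imwrite('pics/scene8c.png',cv2.resize(q,None,fx=4,fy=4))
E
```

```text
zinc rail x,y mm 106.2 1.4 r 16.0 z 0.0455
black rail x,y mm 69.3 -0.1 r 14.0 z 0.0454
yellow rail x,y mm 33.8 -0.1 r 13.9 z 0.0455
knob rail x,y mm 6.8 -42.0 r 7.8 z 0.0503
```

View pics/scene8c.png

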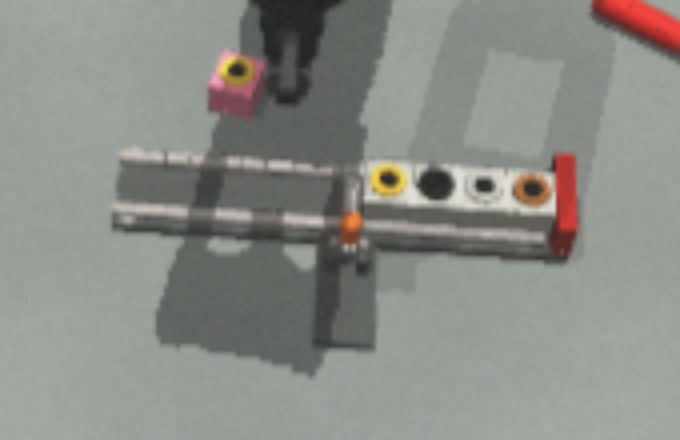

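The row is against the stop (bronze at (532,190)), the bolt is in behind yellow at (350,200), and the arm is clear. Handing in.

```bash
python3 -c "
from h import *
print(workorder.hand_in())"
```

```text
the job is handed in; nothing more can be done
None
```

I pushed the row home against the red stop with the shut fingers, touching only the rear face of the yellow block. Then I pushed the orange knob in until the bolt stopped. The job was handed in at about 11 s; no verdict is reported.

**Row:** It moved about 96 mm, with about 4–5 N readings at most on the way and 12.5 N when it met the stop. After the push:

| Block | Rail x measured (mm) | Home (mm) |
|---|---|---|
| yellow | 33.8 | 34 |
| black | 69.3 | 70 |
| zinc | 106.2 | 106 |

- The yellow and black blocks were level and within 0.1 mm of mid-channel.
- The zinc fit was poor: it gave a radius of 16 mm where 14 mm is expected, so its sideways reading of 1.4 mm is not reliable.
- Bronze was out of the wrist camera's last view. I only saw it touching the stop in the scene picture.

**Bolt:** The knob ended at rail y = -42.0 mm, which is the full 46 mm of travel. It had measured about 3 mm in at the start, within the "still out" limit.

**Other checks:** The arm was well clear at the end. I went near no other part on the bench, but I did not measure their positions again. One pair of move calls was refused for missing fields before anything moved, and I sent them again.

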